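# Stack washed shelf slats crosswise to dry

## Robot

A 6-joint arm with a two-finger parallel gripper is mounted at the origin on the work surface. World frame = base frame: x ahead of the robot, y to its left, z up, the work surface at z = 0. Lengths are in mm, angles in rad, forces in N, time in s.
With the tool pointing down it reaches from about 400 to 925 mm from the base axis. Payload 3.4 kg.
Tool frame: the origin (TCP) lies on the mounting face of the last link; the fingertips stand 173 mm ahead of it and the grasp point (between the pads) lies 155 mm ahead of it (env.tips_ahead is the z of the fingertips in the tool frame, in mm); z points along the fingers, y is the line along which they close (so a half turn about z gives the same grasp; the last joint's range is limited). The gripper opens to 85 mm and grips with 20 to 120 N. Pads are 22 mm wide; open, the fingers measure 114 mm over their backs; the gripper's body (76 mm by 85 mm) begins 54 mm behind the grasp point. The pads swing forward as they close: fully open they stand 13 mm farther back than shut.
Start: joints at [1.129, 0.307, 1.506, -0, 1.328, -0.073], TCP at [207.309, 536.335, 404.705] pointing down, gripper open.
Joint ranges: [-3.12, 3.12], [-1.05, 2.28], [0.14, 2.33], [-1.42, 4.57], [0.1, 2.73], [-2.68, 2.68]. Speed limits (rad/s): [2.57, 2.57, 3.14, 3.14, 3.14, 3.14].

## Interface

Orientations are given as a rotation vector (axis times angle).
In Python, from station import env gives the robot as it stands.
- The arm moves only by the tool play_rows, never from a script. Its argument "targets" is a list that holds one entry, the list of rows, each a list of 7 numbers: the finger opening in m, from 0 to 0.0854, then the shift along the tool's x, y, z in m, then the turn, a rotation vector about the tool's x, y, z in rad. A call has 1 to 12 rows; each row shifts and turns the commanded pose from where the row before left it, along the tool's axes as they then stand; what a row does not reach is not made up. A row lasts 1/12 s, in which the tool goes at most 41.7 mm and 7.16 degrees, less where a joint would pass 70% of its speed; a pose out of reach is approached as far as the arm can. A call is refused whole if a number of a shift passes 0.0417 or a number of a turn 0.125, either way. A call with a gripper value outside its range is refused whole. The fingers move at their own pace and stop on an object; "grip_force" is the grip in N (left out, the last holds). Time passes only in rows, so rows that do not move let the fingers close. It gives the time, the measured TCP pose, the force, the opening and the grip force at its end, in the units of the state.
- env.read_state(): the state, without advancing time (a new reading comes with each control period).
- env.read_camera(name): name is "scene" or "top" or "wrist"; returns the picture (420x560x3 uint8, red, green, blue); there is no depth.
- env.camera_params(name): a dict with "fx", "fy", "cx", "cy" (pixels), "eye" and "orientation" of the camera in the world; the wrist camera has in their place "tool_from_camera" (4x4, takes a point from camera to tool coordinates, whose origin is the TCP and whose axes are the flange's). Camera axes: x right, y down, z forward; pixel columns grow to the right and rows downward; lengths in mm; the calibration is good to about 2 mm. A picture is of the moment at which its call begins: read the wrist's pose just before it. camera_params takes no time and is no camera call.
- env.job_done(): hands the job in; it is judged then, once.
The state is a dict: "time": time; "joints": joint angles; "joint_velocities": joint speeds; "joint_efforts": joint torques, N m; "tool_pos": TCP position; "tool_rot": TCP orientation; "ft_force": force on the tool from outside, world axes, zero at the start; "ft_torque": the same for the moment, N m; "grip_width": finger opening in mm; "finger_force": force on a finger pad.
Only numpy, scipy, OpenCV 4.12 (cv2) and the standard library are available. Lean on these libraries where they do the work, as an engineer would, in place of code of your own. Each camera call takes 0.05 s, during which the arm holds its last target. There are 200 camera calls.

## Task

The washed shelf slats must dry in an open crosswise stack, which starts with the two slats fixed on top of the upturned red crate. Lay the four loose slats flat on it in two more layers of two, the first pair square across the fixed slats and the second pair square across that one, each pair centred on the stack and spaced as far apart as the fixed slats so that air passes between. Leave the lantern, tumbler, tin and torch where they stand.

Things in the scene. Friction and masses are not known exactly. Their poses are not given: they have to be found in the camera images.
- crate: Upturned shallow red plastic crate, fixed, 230 x 210 mm, 60 mm high, with two wooden slats (each 150 x 32 x 20 mm) fixed flat on its top. Origin: centre of the crate's underside, on the work surface; z up. The fixed slats run along its x, centred at x = 0, with their centre lines at y = +50 mm and y = -50 mm; their upper faces are 80 mm above the origin. It may stand left or right of the grey lid.
- lid: Flat grey plastic crate lid, fixed, 250 (x) x 340 (y) mm, 10 mm thick, with a lip 8 mm wide rising 6 mm above its upper face along its two 340 mm long edges (at x = +-121 mm). The four slats lie on it side by side. Origin: centre of its underside, on the work surface; z up.
- slat1: Loose pale wooden slat, 150 x 32 x 20 mm, about 55 g, lying flat on the grey lid. Origin at its centre; x along its length, y across its width, z through its thickness. The four slats are alike and interchangeable.
- slat2: Loose pale wooden slat, 150 x 32 x 20 mm, about 55 g, lying flat on the grey lid. Origin at its centre; x along its length, y across its width, z through its thickness. The four slats are alike and interchangeable.
- slat3: Loose pale wooden slat, 150 x 32 x 20 mm, about 55 g, lying flat on the grey lid. Origin at its centre; x along its length, y across its width, z through its thickness. The four slats are alike and interchangeable.
- slat4: Loose pale wooden slat, 150 x 32 x 20 mm, about 55 g, lying flat on the grey lid. Origin at its centre; x along its length, y across its width, z through its thickness. The four slats are alike and interchangeable.
- lantern: White solar lantern, loose, 104 mm across, 137 mm high, with a thin wire bail up to 181 mm. Origin: centre of its underside. Bystander.
- tumbler: Glass tumbler, loose, 72 mm across, 110 mm high. Origin: centre of its underside. Bystander.
- tin: Round closed tin box with a green lid, loose, 105 mm across, 48 mm high. Origin: centre of its underside. Bystander.
- torch: Black plastic torch with a red press button, loose, lying on its side, about 150 mm long along its x, 45 mm wide and high. Origin: on its underside, near mid-length. Bystander.
Mind the look-alikes: they are no part of the job. What is shaped like the slat2 but blue is not meant.

How it is judged:
By the outcome, as a careful person would: the job done as asked, in the order asked, and still so for the second after the job is handed in, with the robot touching nothing.
It also fails if it takes over 70 s, if anything falls off the work surface, if the arm or the gripper's body presses on something with over 40 N, if the wrist force passes 120 N, or if a joint passes its speed limit or range.

## Working session

There is one attempt and no reset: what is moved stays moved. The work goes in short steps, Python scripts to look and compute and a tool call to move; the robot and the scene stay as the last step left them, time stands still between calls to the robot, and variables do not carry over. Pictures are saved under pics/ and viewed, at most 10 in all, crops included, and the job is handed in when it is done.

Besides the shell and the picture viewer there is one more tool, called after "Request:" as a command line: name --argument value ..., lists and objects as JSON in quotes. play_rows: Moves the arm, as the interface text tells. Its arguments: {"type":"object","properties":{"targets":{"type":"array"},"grip_force":{"type":"number"}},"required":["targets"]}

```bash
ls; mkdir -p pics; python3 - <<'E'
from station import env
import cv2,numpy as np
s=env.read_state();print({k:np.round(v,3).tolist() for k,v in s.items()})
for n in("scene","top","wrist"):
    im=env.read_camera(n);cv2.imwrite(f"pics/{n}0.png",im[:,:,::-1])
    print(n,env.camera_params(n))
E
```

```text
pics
{'time': 0.0, 'joints': [1.129, 0.308, 1.508, -0.0, 1.328, -0.074], 'joint_velocities': [-0.001, -0.001, -0.0, -0.001, -0.001, -0.002], 'joint_efforts': [-0.001, -45.756, -25.191, -0.0, 0.013, -0.0], 'tool_pos': [207.148, 536.014, 403.799], 'tool_rot': [-0.576, -3.088, 0.003], 'ft_force': [0.363, -0.281, -0.898], 'ft_torque': [0.007, 0.04, -0.006], 'finger_force': 0.0, 'grip_width': 85.319}
scene {'fx': 535.0141692610185, 'fy': 535.0141692610185, 'cx': 285.0568470590607, 'cy': 202.64742801136398, 'eye': array([1121.19584614, -739.10279818, 1288.87396911]), 'orientation': array([-2.33393056, -0.86521715,  0.29595663])}
top {'fx': 420.10486139238884, 'fy': 420.10486139238884, 'cx': 274.6097475389192, 'cy': 213.87751929280049, 'eye': array([ 274.3640687 ,   10.76892427, 1405.54377367]), 'orientation': array([-2.16846156,  2.10413574, -0.21280384])}
wrist {'fx': 346.689687335581, 'fy': 346.689687335581, 'cx': 276.59256802478944, 'cy': 215.48320840470066, 'tool_from_camera': array([[-5.80915927e-04, -9.61791174e-01, -2.73783490e-01,
         6.94699340e+01],
       [ 9.99999527e-01, -7.72215356e-04,  5.90956970e-04,
         1.57819001e+00],
       [-7.79797013e-04, -2.73783017e-01,  9.61791168e-01,
         3.06811026e+01],
       [ 0.00000000e+00,  0.00000000e+00,  0.00000000e+00,
         1.00000000e+00]])}
```

View pics/top0.png

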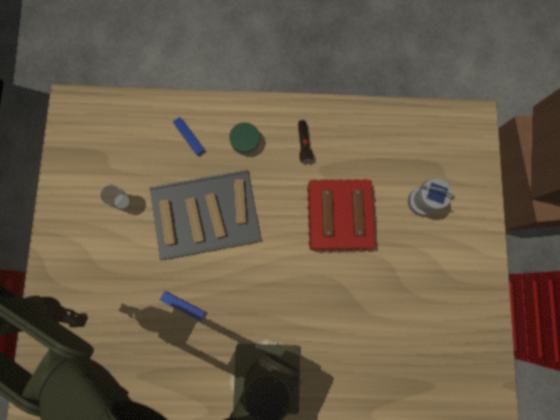

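View pics/scene0.png

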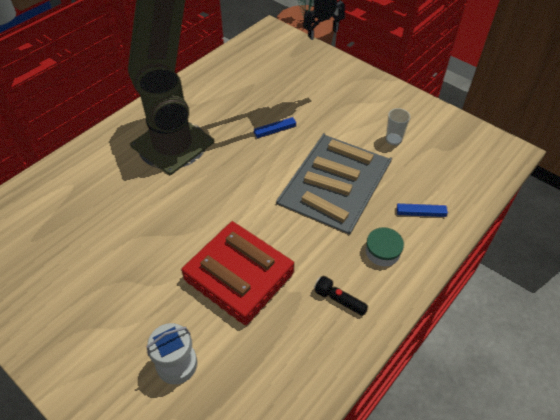

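The pictures show four pale slats on the grey lid (top view px (167,222), (195,219), (215,215), (240,201)). The look-alikes are two blue slats at (189,136) and (184,305), and the two brown fixed slats on the crate at (328,213) and (359,213). I choose the four pale ones on the lid. Next I measure them from above and check them in a close crop.

```bash
cat > h.py <<'E'
from station import env
import cv2,numpy as np
from scipy.spatial.transform import Rotation as R
def cam(n,st=None):
    p=env.camera_params(n);K=np.array([[p['fx'],0,p['cx']],[0,p['fy'],p['cy']],[0,0,1]])
    if n!='wrist': return K,R.from_rotvec(p['orientation']).as_matrix(),np.array(p['eye'])
    T=p['tool_from_camera'];Rt=R.from_rotvec(st['tool_rot']).as_matrix()
    return K,Rt@T[:3,:3],Rt@T[:3,3]+st['tool_pos']
def toplane(c,uv,z):
    K,Rm,e=c;uv=np.atleast_2d(uv).astype(float)
    d=np.c_[uv,np.ones(len(uv))]@np.linalg.inv(K).T@Rm.T
    return e+d*((z-e[2])/d[:,2])[:,None]
def proj(c,P):
    K,Rm,e=c;q=(np.atleast_2d(P)-e)@Rm@K.T
    return q[:,:2]/q[:,2:]
def rects(im,c,lo,hi,z,amin):
    """metric rectangles of HSV-coloured blobs: x,y,angle(long axis),L,W,pixel"""
    m=cv2.inRange(cv2.cvtColor(im,cv2.COLOR_RGB2HSV),lo,hi)
    m=cv2.morphologyEx(m,cv2.MORPH_OPEN,np.ones((3,3)))
    out=[]
    for k in cv2.findContours(m,cv2.RETR_EXTERNAL,cv2.CHAIN_APPROX_NONE)[0]:
        if cv2.contourArea(k)<amin: continue
        P=toplane(c,k[:,0],z)[:,:2].astype(np.float32)
        (x,y),(w,h),a=cv2.minAreaRect(P);a=np.radians(a)
        if h>w:w,h,a=h,w,a+np.pi/2
        a=(a+np.pi/2)%np.pi-np.pi/2
        out.append([x,y,a,w,h,*k[:,0].mean(0)])
    return out
E
python3 - <<'E'
from h import *
np.set_printoptions(suppress=True,precision=2)
im=cv2.imread('pics/top0.png')[:,:,::-1].copy();hsv=cv2.cvtColor(im,cv2.COLOR_RGB2HSV)
for u,v in[(167,222),(195,219),(215,215),(240,201),(328,213),(359,213),(342,213),(200,240),(100,300)]:print((u,v),hsv[v,u])
c=cam('top')
m=cv2.inRange(hsv,(10,60,110),(30,255,255))
print('loose');roi=im.copy();K=np.zeros(im.shape[:2],np.uint8);cv2.fillPoly(K,[np.array([(155,190),(248,175),(257,238),(163,254)])],255);roi[K==0]=0
for r in rects(roi,c,(8,70,70),(30,255,255),30,60):print(np.array(r))
print('crate')
for r in rects(im[:, :, :],c,(170,120,80),(180,255,255),60,500)+rects(im,c,(0,180,80),(6,255,255),60,500):print(np.array(r))
cv2.imwrite('pics/crop.png',cv2.resize(im[160:270,140:390,::-1],None,fx=3.2,fy=3.2,interpolation=cv2.INTER_CUBIC))
E
```

```text
(167, 222) [ 18 105 139]
(195, 219) [ 18 103 134]
(215, 215) [ 18  99 139]
(240, 201) [ 19 104 135]
(328, 213) [ 13 133  92]
(359, 213) [ 12 142  90]
(342, 213) [  2 191 127]
(200, 240) [ 18 102 123]
(100, 300) [ 19  93 140]
loose
[485.86 342.16   0.21 150.93  33.88 166.77 221.99]
[495.89 252.22   0.27 151.28  34.09 194.34 219.77]
[513.97 184.74   0.31 151.87  34.48 215.13 215.24]
[563.91 104.86   0.11 151.61  34.06 239.76 201.24]
crate
[ 524.82 -230.27    0.03  222.29  205.5   340.09  215.51]
```

View pics/crop.png

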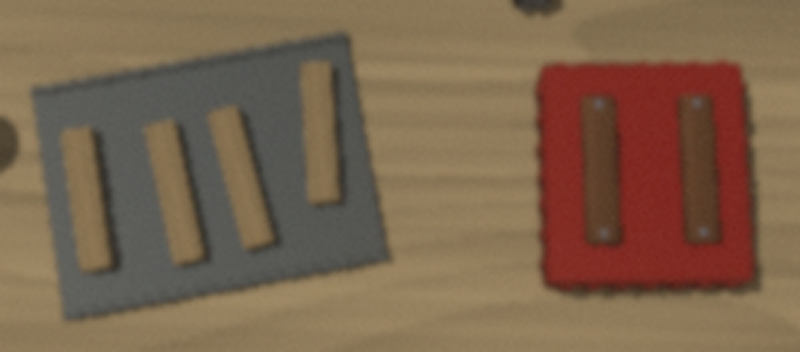

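The crop confirms the choice: four pale slats on the grey lid. The brown pair on the red crate is fixed.

```bash
cat >> h.py <<'E'
def go(x,y,tipz,yaw,n=None,st=None):
    """rows (equal, in tool axes) that bring tips to x,y,tipz with tool x at yaw, tool down. Prints the row."""
    st=st or env.read_state();R0=R.from_rotvec(st['tool_rot'])
    off=173.
    Rg=R.from_matrix(np.c_[[np.cos(yaw),np.sin(yaw),0],[np.sin(yaw),-np.cos(yaw),0],[0,0,-1]])
    w=(R0.inv()*Rg).as_rotvec()
    d=np.array([x,y,tipz+off])-st['tool_pos']
    n=n or int(max(np.ceil(np.linalg.norm(d)/38),np.ceil(np.linalg.norm(w)/.12),1))
    M=sum(R.from_rotvec(w*k/n).as_matrix() for k in range(n))
    s=np.linalg.solve(M,R0.inv().apply(d))
    print('n',n,'shift',np.round(s/1000,4),'turn',np.round(w/n,4),'d',np.round(d,1))
E
python3 - <<'E'
from h import *
np.set_printoptions(suppress=True,precision=3)
im=cv2.imread('pics/top0.png')[:,:,::-1].copy();c=cam('top')
roi=im.copy();roi[:,:315]=0;roi[:,368:]=0;roi[:185]=0;roi[243:]=0
b=rects(roi,c,(8,60,40),(22,255,255),80,60)
for r in b:print(np.array(r))
print(env.tips_ahead)
go(563,105,115,np.pi+.11)
E
```

```text
[ 528.488 -280.133    0.045  147.75    33.386  357.845  211.736]
[ 525.253 -181.222    0.04   147.457   32.836  327.213  212.213]
173.4
n 16 shift [-0.026 -0.024  0.007] turn [-0.   -0.   -0.03] d [ 355.8 -431.1 -116. ]
```

Request:
play_rows --targets '[[[0.06, -0.026, -0.024, 0.007, 0, 0, -0.03], [0.06, -0.026, -0.024, 0.007, 0, 0, -0.03], [0.06, -0.026, -0.024, 0.007, 0, 0, -0.03], [0.06, -0.026, -0.024, 0.007, 0, 0, -0.03], [0.06, -0.026, -0.024, 0.007, 0, 0, -0.03], [0.06, -0.026, -0.024, 0.007, 0, 0, -0.03], [0.06, -0.026, -0.024, 0.007, 0, 0, -0.03], [0.06, -0.026, -0.024, 0.007, 0, 0, -0.03], [0.06, -0.026, -0.024, 0.007, 0, 0, -0.03], [0.06, -0.026, -0.024, 0.007, 0, 0, -0.03], [0.06, -0.026, -0.024, 0.007, 0, 0, -0.03], [0.06, -0.026, -0.024, 0.007, 0, 0, -0.03]]]'

```text
time: 1.15
tool_pos: [453.8, 191.3, 320.3]
tool_rot: [-0.012, -3.141, 0.0]
ft_force: [0.3, 1.4, 0.5]
grip_width: 60.4
finger_force: 0.0
```

Request:
play_rows --targets '[[[0.06, -0.026, -0.024, 0.007, 0, 0, -0.03], [0.06, -0.026, -0.024, 0.007, 0, 0, -0.03], [0.06, -0.026, -0.024, 0.007, 0, 0, -0.03], [0.06, -0.026, -0.024, 0.007, 0, 0, -0.03], [0.054, 0, 0, 0, 0, 0, 0], [0.054, 0, 0, 0, 0, 0, 0]]]'

```text
time: 1.65
tool_pos: [561.8, 99.5, 291.7]
tool_rot: [0.169, -3.136, -0.0]
ft_force: [-0.5, -0.1, 0.5]
grip_width: 53.6
finger_force: 0.0
```

```bash
python3 - <<'E'
from h import *
np.set_printoptions(suppress=True,precision=3)
st=env.read_state();im=env.read_camera('wrist');cv2.imwrite('pics/w1.png',im[:,:,::-1])
print(st['tool_pos'],st['tool_rot'],st['grip_width'],st['joints'])
c=cam('wrist',st);print(proj(c,[[563.9,104.9,30]]))
for r in rects(im,c,(10,70,60),(28,255,255),30,300):print(np.array(r))
E
```

```text
[561.843  99.459 291.717] [ 0.169 -3.136 -0.   ] 53.60966977149057 [ 0.101  0.408  1.665  0.     1.07  -1.578]
[[281.827 223.494]]
[697.24  232.52    0.21   26.13   20.291 416.432 395.358]
[728.637  -5.905  -1.465  38.426  36.049 130.481 405.137]
[635.521 314.353   1.026  87.421  40.271 532.387 342.982]
[564.821 110.287   0.106 148.396  31.663 289.51  216.19 ]
[515.827 187.936   0.312 148.939  36.037 413.248 155.86 ]
[498.371 253.167   0.27  149.     40.811 517.489 138.656]
[571.12   24.197  -1.465 276.418 272.79  159.783 201.416]
```

View pics/w1.png

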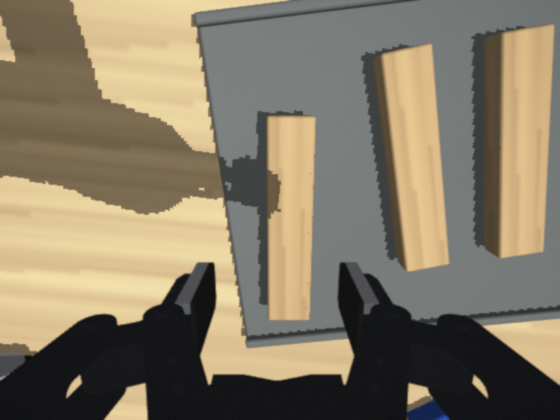

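The wrist picture shows the target slat centred at about (291,217), the fingers at columns 214 and 340, and clear room on both sides. I descend with a correction.

```bash
python3 - <<'E'
from h import *
np.set_printoptions(suppress=True,precision=3)
go(564.5,107.5,12.5,np.pi+.107)
im=cv2.imread('pics/scene0.png')[:,:,::-1].copy();c=cam('scene')
K=np.zeros(im.shape[:2],np.uint8);cv2.fillPoly(K,[np.array([(327,138),(388,154),(350,226),(283,194)])],255)
a=im.copy();a[K==0]=0
for r in rects(a,c,(10,70,70),(28,255,255),30,100):print(np.array(r))
hsv=cv2.cvtColor(im,cv2.COLOR_RGB2HSV);print(hsv[252,250],hsv[277,225],hsv[265,270])
K[:]=0;cv2.fillPoly(K,[np.array([(234,226),(290,268),(242,300),(190,270)])],255)
a=im.copy();a[K==0]=0
for r in rects(a,c,(8,60,40),(25,255,255),80,100):print(np.array(r))
E
```

```text
n 3 shift [-0.002  0.002  0.035] turn [ 0.    -0.001  0.001] d [   4.     7.2 -106.4]
[567.709 101.324   0.114 152.376  40.864 324.77  206.   ]
[517.662 180.311   0.322 150.458  44.412 327.538 182.442]
[499.395 247.64    0.282 150.77   44.728 335.822 167.465]
[489.592 337.387   0.22  151.065  44.191 350.268 150.794]
[ 13 144 110] [ 13 144 110] [ 15 169  59]
[ 533.695 -284.624    0.047  151.605   37.15   224.202  274.725]
[ 529.983 -185.414    0.045  152.075   37.941  249.62   250.509]
```

Request:
play_rows --targets '[[[0.054, -0.0013, 0.0024, 0.0355, 0, 0, 0.001], [0.054, -0.0013, 0.0024, 0.0355, 0, 0, 0.001], [0.054, -0.0014, 0.0024, 0.0354, 0, 0, 0.001], [0.054, 0, 0, 0, 0, 0, 0], [0.054, 0, 0, 0, 0, 0, 0]]]'

```text
time: 2.12
tool_pos: [562.0, 109.4, 185.3]
tool_rot: [0.172, -3.132, 0.0]
ft_force: [0.1, -0.4, -0.3]
grip_width: 54.1
finger_force: 0.0
```

Request:
play_rows --targets '[[[0.02, 0, 0, 0, 0, 0, 0], [0.02, 0, 0, 0, 0, 0, 0], [0.02, 0, 0, 0, 0, 0, 0], [0.02, 0, 0, 0, 0, 0, 0], [0.02, 0, 0, 0, 0, 0, 0], [0.02, 0, 0, 0, 0, 0, 0]]]' --grip_force 40

```text
time: 2.62
tool_pos: [564.2, 108.7, 188.5]
tool_rot: [-0.169, 3.134, 0.001]
ft_force: [-0.9, 1.0, 7.4]
grip_width: 31.0
finger_force: 41.1
```

Request:
play_rows --targets '[[[0.02, 0, 0, -0.02, 0, 0, 0], [0.02, 0, 0, -0.035, 0, 0, 0], [0.02, 0, 0, -0.035, 0, 0, 0], [0.02, 0, 0, -0.035, 0, 0, 0], [0.02, 0, 0, 0, 0, 0, 0], [0.02, 0, 0, 0, 0, 0, 0]]]'

```text
time: 3.12
tool_pos: [564.5, 108.5, 314.8]
tool_rot: [-0.169, 3.13, 0.001]
ft_force: [0.3, -0.4, -0.8]
grip_width: 31.2
finger_force: 40.2
```

```bash
python3 - <<'E'
from h import *
np.set_printoptions(suppress=True,precision=3)
st=env.read_state();im=env.read_camera('wrist');cv2.imwrite('pics/w2.png',im[:,:,::-1])
s2=env.read_state()
print(st['tool_pos'],s2['tool_pos'],st['tool_rot'],st['grip_width'],st['ft_force'])
E
```

```text
[564.545 108.466 314.821] [563.597 108.338 312.742] [-0.169  3.13   0.001] 31.172209891459147 [ 0.263 -0.353 -0.834]
```

View pics/w2.png

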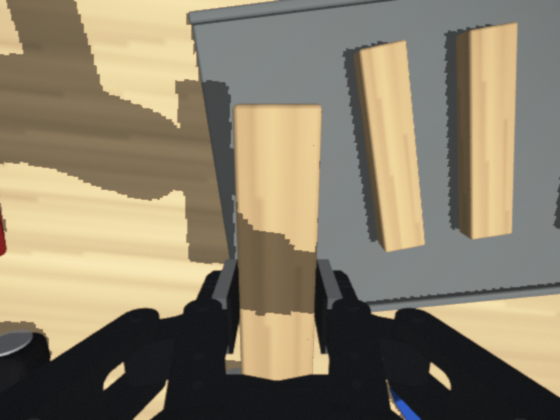

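The held slat sits between the pads. Its ends are at rows 104 and 378, and its far edge spans columns 235–321. I compute the grip offset along its length.

```bash
cat >> h.py <<'E'
def tooluv(uv,z):
    T=env.camera_params('wrist')['tool_from_camera'];K=cam('wrist',env.read_state())[0]
    return toplane((K,T[:3,:3],T[:3,3]),uv,z)
C=np.array([526.9,-229.5]);CY=.038
E
python3 - <<'E'
from h import *
np.set_printoptions(suppress=True,precision=3)
print(tooluv([[235,104],[321,104],[278,104],[241,378],[315,378]],158))
ex=np.array([np.cos(CY),np.sin(CY)]);p=C+50*ex
print(p);go(*p,130,np.pi/2+CY)
E
```

```text
[[ 73.031 -13.132 158.   ]
 [ 73.015  16.95  158.   ]
 [ 73.023   1.906 158.   ]
 [-41.996 -14.34  158.   ]
 [-42.056  18.28  158.   ]]
[ 576.864 -227.6  ]
n 14 shift [-0.017 -0.021  0.001] turn [0.    0.    0.117] d [  13.3 -335.9   -9.7]
```

Request:
play_rows --targets '[[[0.02, -0.017, -0.021, 0.001, 0, 0, 0.117], [0.02, -0.017, -0.021, 0.001, 0, 0, 0.117], [0.02, -0.017, -0.021, 0.001, 0, 0, 0.117], [0.02, -0.017, -0.021, 0.001, 0, 0, 0.117], [0.02, -0.017, -0.021, 0.001, 0, 0, 0.117], [0.02, -0.017, -0.021, 0.001, 0, 0, 0.117], [0.02, -0.017, -0.021, 0.001, 0, 0, 0.117], [0.02, -0.017, -0.021, 0.001, 0, 0, 0.117], [0.02, -0.017, -0.021, 0.001, 0, 0, 0.117], [0.02, -0.017, -0.021, 0.001, 0, 0, 0.117], [0.02, -0.017, -0.021, 0.001, 0, 0, 0.117], [0.02, -0.017, -0.021, 0.001, 0, 0, 0.117]]]'

```text
time: 4.17
tool_pos: [606.1, -188.1, 296.8]
tool_rot: [-1.901, -2.497, 0.002]
ft_force: [0.3, -0.8, -0.9]
grip_width: 31.2
finger_force: 40.1
```

Request:
play_rows --targets '[[[0.02, -0.017, -0.021, 0.001, 0, 0, 0.117], [0.02, -0.017, -0.021, 0.001, 0, 0, 0.117], [0.02, 0, 0, 0, 0, 0, 0], [0.02, 0, 0, 0, 0, 0, 0]]]'

```text
time: 4.5
tool_pos: [571.5, -229.8, 295.3]
tool_rot: [-2.175, -2.261, 0.002]
ft_force: [0.4, 0.8, -0.7]
grip_width: 31.2
finger_force: 40.1
```

```bash
python3 - <<'E'
from h import *
np.set_printoptions(suppress=True,precision=3)
st=env.read_state();im=env.read_camera('wrist');cv2.imwrite('pics/w3.png',im[:,:,::-1])
print(st['tool_pos'],st['tool_rot'],st['grip_width'],st['joints'])
ex=np.array([np.cos(CY),np.sin(CY)]);go(*(C+50*ex),130,np.pi/2+CY)
E
```

```text
[ 571.508 -229.795  295.256] [-2.175 -2.261  0.002] 31.161536553967057 [-0.451  0.46   1.558  0.     1.129 -0.49 ]
n 1 shift [ 0.001  0.004 -0.007] turn [-0.003 -0.002  0.003] d [4.4 1.5 7.3]
```

View pics/w3.png

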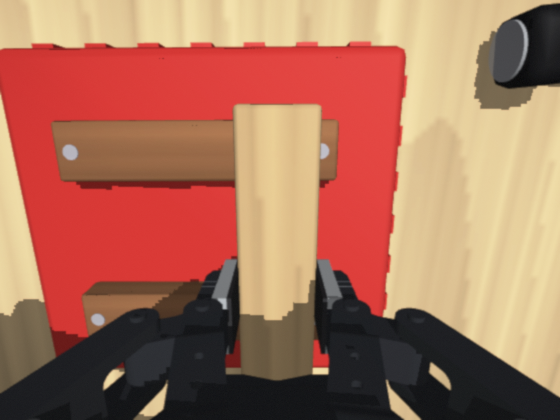

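The wrist view shows the near fixed slat's upper face at about (53,122)–(338,122) and (62,178)–(336,178). The other fixed slat's upper edge starts at (85,293). I project these at z=80 to locate the crate.

```bash
python3 - <<'E'
from h import *
np.set_printoptions(suppress=True,precision=3)
st=env.read_state();c=cam('wrist',st);ty=R.from_rotvec(st['tool_rot']).as_matrix()[:,1]
P=toplane(c,[[53,122],[338,122],[336,179],[62,179],[85,293]],80)-1.9*ty
print(P,ty)
ctr=P[:4].mean(0);e=P[1]-P[0];e2=P[2]-P[3];print(ctr,np.arctan2(e[1],e[0]),np.arctan2(e2[1],e2[0]),np.linalg.norm(e),np.linalg.norm(e2),np.linalg.norm(P[0]-P[3]))
ex=np.array([np.cos(CY),np.sin(CY)]);ey=np.array([-ex[1],ex[0]])
print('crate centre',ctr[:2]-50*ey, 'inner-corner est',P[4,:2]+75*ex+34*ey)
print(tooluv([[278,104],[235,104],[321,104]],160))
E
```

```text
[[ 452.45  -164.867   80.005]
 [ 599.544 -158.962   80.005]
 [ 601.083 -188.568   80.005]
 [ 453.285 -194.589   80.005]
 [ 458.178 -262.759   80.005]] [ 0.999  0.041 -0.003]
[ 526.59  -176.747   80.005] 0.04012158767405826 0.0407212334834118 147.21290908163053 147.9199630907919 29.733877463185575
crate centre [ 528.49  -226.711] inner-corner est [ 531.833 -225.934]
[[ 75.484   1.325 160.   ]
 [ 75.493 -13.954 160.   ]
 [ 75.475  16.601 160.   ]]
```

```bash
sed -i 's/^C=.*/C=np.array([528.,-228.]);CY=.04/' h.py; cat >> h.py <<'E'
EX=np.array([np.cos(CY),np.sin(CY)]);EY=np.array([-EX[1],EX[0]])
E
python3 - <<'E'
from h import *
go(*(C+50*EX),86,np.pi/2+CY,n=3)
E
```

```text
n 3 shift [0.0009 0.0019 0.0122] turn [-0.0009 -0.0007  0.0002] d [  5.5   3.1 -36.7]
```

Request:
play_rows --targets '[[[0.02, 0.0009, 0.002, 0.012, 0, 0, 0], [0.02, 0.0009, 0.002, 0.012, 0, 0, 0], [0.02, 0.0009, 0.002, 0.012, 0, 0, 0], [0.02, 0, 0, 0, 0, 0, 0], [0.02, 0, 0, 0, 0, 0, 0]]]'

```text
time: 4.97
tool_pos: [579.3, -225.0, 259.6]
tool_rot: [-2.172, -2.266, 0.001]
ft_force: [0.2, 0.5, -0.7]
grip_width: 30.9
finger_force: 41.1
```

```bash
python3 - <<'E'
from h import *
go(*(C+50*EX),86,np.pi/2+CY,n=1)
s=env.read_state();print(s['ft_force'],s['tool_pos'])
E
```

```text
n 1 shift [-0.001  -0.0014  0.0006] turn [-0.0026 -0.0014  0.0026] d [-1.3 -1.  -0.6]
[ 0.21786987  0.49033282 -0.70086455] [ 579.30678445 -224.99299169  259.58749434]
```

Not in contact yet, so I lower a couple of mm in small steps, release, and rise.

Request:
play_rows --targets '[[[0.02, -0.001, -0.001, 0.0015, 0, 0, 0], [0.02, 0, 0, 0.001, 0, 0, 0], [0.02, 0, 0, 0, 0, 0, 0]]]'

```text
time: 5.22
tool_pos: [578.1, -226.9, 258.6]
tool_rot: [-2.175, -2.266, 0.0]
ft_force: [0.5, -0.1, -0.1]
grip_width: 31.0
finger_force: 41.1
```

Request:
play_rows --targets '[[[0.02, 0, 0, 0.001, 0, 0, 0], [0.02, 0, 0, 0.001, 0, 0, 0], [0.02, 0, 0, 0, 0, 0, 0]]]'

```text
time: 5.47
tool_pos: [578.2, -227.1, 257.8]
tool_rot: [2.175, 2.266, 0.0]
ft_force: [-1.0, 1.2, 3.3]
grip_width: 31.2
finger_force: 41.6
```

Request:
play_rows --targets '[[[0.05, 0, 0, 0, 0, 0, 0], [0.05, 0, 0, 0, 0, 0, 0], [0.05, 0, 0, 0, 0, 0, 0], [0.05, 0, 0, 0, 0, 0, 0], [0.05, 0, 0, -0.02, 0, 0, 0], [0.05, 0, 0, -0.03, 0, 0, 0], [0.05, 0, 0, 0, 0, 0, 0]]]'

```text
time: 6.05
tool_pos: [580.0, -227.9, 311.7]
tool_rot: [2.17, 2.261, 0.004]
ft_force: [0.8, -0.5, 0.7]
grip_width: 49.7
finger_force: 0.0
```

```bash
python3 - <<'E'
from h import *
np.set_printoptions(suppress=True,precision=3)
st=env.read_state();im=env.read_camera('wrist');cv2.imwrite('pics/w4.png',im[:,:,::-1])
for r in rects(im,cam('wrist',st),(10,40,150),(28,140,255),100,2000):print(np.array(r))
go(515,187.5,100,np.pi+.311)
E
```

```text
[ 513.084 -173.108    0.04    95.31    21.565  147.636  139.993]
[ 576.261 -206.167    1.538  110.189   40.999  269.923  203.094]
[ 443.803 -215.187    1.394  115.294   22.414   10.95   210.533]
[ 643.259 -158.793   -0.57   375.075  167.906  357.707  104.912]
n 16 shift [0.022 0.021 0.002] turn [ 0.     0.001 -0.115] d [-64.6 415.2 -36.9]
```

View pics/w4.png

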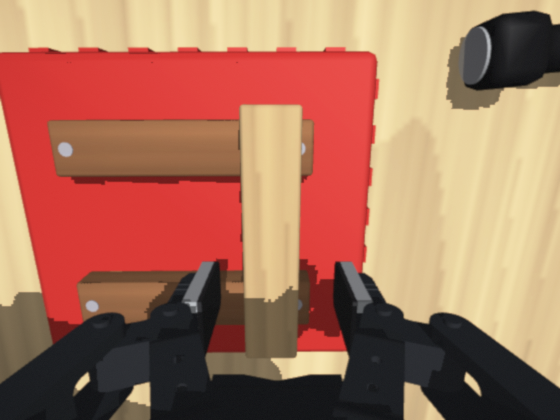

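Slat 1 is laid: its corners are about (241,105), (302,105), (297,357), (246,357). The fixed slats span columns 50–313 at row 122, and the lower one has its top face at rows 283–327. I check its offset relative to the crate.

```bash
python3 - <<'E'
from h import *
np.set_printoptions(suppress=True,precision=2)
st=env.read_state();c=cam('wrist',st)
ty=R.from_rotvec(st['tool_rot']).as_matrix()[:,1]
L=toplane(c,[[241,105],[302,105],[297,357],[246,357]],100)-1.9*ty
F=toplane(c,[[50,122],[313,122],[311,176],[57,176]],80)-1.9*ty
G=toplane(c,[[80,283],[308,283],[83,327]],80)-1.9*ty
f=lambda P:np.c_[(P[:,:2]-C)@EX,(P[:,:2]-C)@EY]
print('loose',f(L),f(L).mean(0));print('fix+',f(F),f(F).mean(0));print('fix-',f(G))
E
```

```text
loose [[ 34.16  74.22]
 [ 64.18  74.24]
 [ 64.17 -72.14]
 [ 33.11 -72.03]] [48.9   1.07]
fix+ [[-73.44  65.76]
 [ 71.97  65.81]
 [ 71.7   35.63]
 [-74.83  35.69]] [-1.15 50.72]
fix- [[-72.24 -32.35]
 [ 71.71 -32.67]
 [-75.26 -64.2 ]]
```

Request:
play_rows --targets '[[[0.054, 0.022, 0.021, 0.002, 0, 0, -0.115], [0.054, 0.022, 0.021, 0.002, 0, 0, -0.115], [0.054, 0.022, 0.021, 0.002, 0, 0, -0.115], [0.054, 0.022, 0.021, 0.002, 0, 0, -0.115], [0.054, 0.022, 0.021, 0.002, 0, 0, -0.115], [0.054, 0.022, 0.021, 0.002, 0, 0, -0.115], [0.054, 0.022, 0.021, 0.002, 0, 0, -0.115], [0.054, 0.022, 0.021, 0.002, 0, 0, -0.115], [0.054, 0.022, 0.021, 0.002, 0, 0, -0.115], [0.054, 0.022, 0.021, 0.002, 0, 0, -0.115], [0.054, 0.022, 0.021, 0.002, 0, 0, -0.115], [0.054, 0.022, 0.021, 0.002, 0, 0, -0.115]]]'

```text
time: 7.1
tool_pos: [607.7, 110.1, 281.6]
tool_rot: [-0.226, -3.133, -0.0]
ft_force: [-0.1, 0.6, 0.2]
grip_width: 54.1
finger_force: 0.0
```

Request:
play_rows --targets '[[[0.054, 0.022, 0.021, 0.002, 0, 0, -0.115], [0.054, 0.022, 0.021, 0.002, 0, 0, -0.115], [0.054, 0.022, 0.021, 0.002, 0, 0, -0.115], [0.054, 0.022, 0.021, 0.002, 0, 0, -0.115], [0.054, 0, 0, 0, 0, 0, 0], [0.054, 0, 0, 0, 0, 0, 0]]]'

```text
time: 7.6
tool_pos: [516.9, 190.6, 273.9]
tool_rot: [0.488, -3.101, 0.001]
ft_force: [0.3, -0.1, -0.1]
grip_width: 54.0
finger_force: 0.0
```

```bash
cat >> h.py <<'E'
def lookslats():
    st=env.read_state();im=env.read_camera('wrist');c=cam('wrist',st)
    g=toplane(c,[[280,210]],30)
    for r in rects(im,c,(10,70,60),(28,255,255),30,1500):
        if abs(r[3]-150)<8 and r[4]<48:
            p=np.array(r[:2])-1.9*R.from_rotvec(st['tool_rot']).as_matrix()[:2,1];print('slat',np.round(p,1),np.round(r[2:5],3))
E
python3 - <<'E'
from h import *
lookslats()
go(515,187.5,13.5,np.pi+.311)
E
```

```text
slat [515.5 188.7] [  0.312 148.718  31.685]
n 3 shift [ 0.0014 -0.0005  0.0293] turn [-0.0001 -0.0002 -0.0001] d [ -3.5  -2.6 -87.9]
```

Request:
play_rows --targets '[[[0.054, 0.001, 0, 0.029, 0, 0, 0], [0.054, 0.001, 0, 0.029, 0, 0, 0], [0.054, 0.001, 0, 0.029, 0, 0, 0], [0.054, 0, 0, 0, 0, 0, 0], [0.02, 0, 0, 0, 0, 0, 0], [0.02, 0, 0, 0, 0, 0, 0], [0.02, 0, 0, 0, 0, 0, 0], [0.02, 0, 0, 0, 0, 0, 0], [0.02, 0, 0, 0, 0, 0, 0], [0.02, 0, 0, 0, 0, 0, 0]]]' --grip_force 40

```text
time: 8.48
tool_pos: [516.4, 189.0, 188.9]
tool_rot: [-0.485, 3.102, 0.0]
ft_force: [0.6, -0.5, -0.0]
grip_width: 30.8
finger_force: 41.9
```

Request:
play_rows --targets '[[[0.02, 0, 0, -0.02, 0, 0, 0], [0.02, 0, 0, -0.035, 0, 0, 0], [0.02, 0, 0, -0.035, 0, 0, 0], [0.02, 0, 0, -0.035, 0, 0, 0], [0.02, 0, 0, 0, 0, 0, 0], [0.02, 0, 0, 0, 0, 0, 0]]]'

```text
time: 8.98
tool_pos: [516.8, 189.2, 315.8]
tool_rot: [-0.485, 3.097, 0.001]
ft_force: [-1.1, 0.6, -0.8]
grip_width: 30.8
finger_force: 42.0
```

```bash
sed -i 's/^C=.*/C=np.array([527.5,-227.5]);CY=.04/' h.py; cat >> h.py <<'E'
def heldend():
    im=env.read_camera('wrist');hsv=cv2.cvtColor(im,cv2.COLOR_RGB2HSV)
    col=cv2.inRange(hsv,(10,60,80),(28,255,255))[:,268:288].mean(1)>128
    v=230
    while col[v]: v-=1
    print('far end row',v+1,'slat centre tool x',tooluv([[278,v+1]],160)[0,0]-75.5)
E
python3 - <<'E'
from h import *
heldend()
go(*(C-50*EX),130,np.pi/2+CY)
E
```

```text
far end row 95 slat centre tool x 0.3489016022722353
n 16 shift [-0.0135 -0.0272  0.0007] turn [1.000e-04 1.000e-04 1.151e-01] d [ -38.4 -418.4  -10.9]
```

```bash
python3 - <<'E'
from h import *
np.set_printoptions(suppress=True,precision=4)
for i in range(3): print(env.camera_params('wrist')['tool_from_camera'][:3],tooluv([[278,95],[278,104]],160))
E
```

```text
[[-0.0006 -0.9616 -0.2746 68.5603]
 [ 1.     -0.001   0.0014  0.9959]
 [-0.0016 -0.2746  0.9616 30.6866]] [[ 75.8489   1.7016 160.    ]
 [ 72.8238   1.7032 160.    ]]
[[-0.0006 -0.9616 -0.2746 68.5603]
 [ 1.     -0.001   0.0014  0.9959]
 [-0.0016 -0.2746  0.9616 30.6866]] [[ 75.8489   1.7016 160.    ]
 [ 72.8238   1.7032 160.    ]]
[[-0.0006 -0.9616 -0.2746 68.5603]
 [ 1.     -0.001   0.0014  0.9959]
 [-0.0016 -0.2746  0.9616 30.6866]] [[ 75.8489   1.7016 160.    ]
 [ 72.8238   1.7032 160.    ]]
```

Request:
play_rows --targets '[[[0.02, -0.0135, -0.0272, 0.0007, 0, 0, 0.115], [0.02, -0.0135, -0.0272, 0.0007, 0, 0, 0.115], [0.02, -0.0135, -0.0272, 0.0007, 0, 0, 0.115], [0.02, -0.0135, -0.0272, 0.0007, 0, 0, 0.115], [0.02, -0.0135, -0.0272, 0.0007, 0, 0, 0.115], [0.02, -0.0135, -0.0272, 0.0007, 0, 0, 0.115], [0.02, -0.0135, -0.0272, 0.0007, 0, 0, 0.115], [0.02, -0.0135, -0.0272, 0.0007, 0, 0, 0.115], [0.02, -0.0135, -0.0272, 0.0007, 0, 0, 0.115], [0.02, -0.0135, -0.0272, 0.0007, 0, 0, 0.115], [0.02, -0.0135, -0.0272, 0.0007, 0, 0, 0.115], [0.02, -0.0135, -0.0272, 0.0007, 0, 0, 0.115]]]'

```text
time: 10.03
tool_pos: [561.6, -145.6, 302.0]
tool_rot: [-1.607, -2.695, 0.001]
ft_force: [0.1, -1.2, -1.0]
grip_width: 31.0
finger_force: 41.9
```

Request:
play_rows --targets '[[[0.02, -0.0135, -0.0272, 0.0007, 0, 0, 0.115], [0.02, -0.0135, -0.0272, 0.0007, 0, 0, 0.115], [0.02, -0.0135, -0.0272, 0.0007, 0, 0, 0.115], [0.02, -0.0135, -0.0272, 0.0007, 0, 0, 0.115], [0.02, 0, 0, 0, 0, 0, 0], [0.02, 0, 0, 0, 0, 0, 0], [0.02, 0, 0, 0, 0, 0, 0]]]'

```text
time: 10.62
tool_pos: [477.4, -229.5, 300.5]
tool_rot: [-2.174, -2.265, -0.0]
ft_force: [1.3, -0.3, 0.1]
grip_width: 30.9
finger_force: 41.9
```

```bash
python3 - <<'E'
from h import *
go(*(C-50*EX-2.5*EY),86,np.pi/2+CY,n=4)
E
```

```text
n 4 shift [-0.0006  0.      0.0104] turn [-0.0003 -0.0004  0.0003] d [  0.2  -2.5 -41.5]
```

Request:
play_rows --targets '[[[0.02, -0.0006, 0, 0.0104, 0, 0, 0], [0.02, -0.0006, 0, 0.0104, 0, 0, 0], [0.02, -0.0006, 0, 0.0104, 0, 0, 0], [0.02, -0.0006, 0, 0.0104, 0, 0, 0], [0.02, 0, 0, 0, 0, 0, 0], [0.02, 0, 0, 0, 0, 0, 0], [0.02, 0, 0, 0, 0, 0, 0]]]'

```text
time: 11.2
tool_pos: [477.7, -231.8, 259.1]
tool_rot: [-2.174, -2.266, 0.001]
ft_force: [0.4, -0.5, -0.2]
grip_width: 31.0
finger_force: 43.5
```

```bash
python3 - <<'E'
from h import *
go(*(C-50*EX-2.5*EY),86,np.pi/2+CY,n=1)
E
```

```text
n 1 shift [-0.0002 -0.0001  0.0001] turn [-0.0012 -0.0007  0.0016] d [-0.1 -0.2 -0.1]
```

Request:
play_rows --targets '[[[0.02, 0, 0, 0.001, 0, 0, 0], [0.02, 0, 0, 0.001, 0, 0, 0], [0.02, 0, 0, 0, 0, 0, 0]]]'

```text
time: 11.45
tool_pos: [477.6, -232.1, 257.8]
tool_rot: [-2.175, -2.266, 0.0]
ft_force: [-0.9, 0.1, -0.4]
grip_width: 30.8
finger_force: 43.5
```

Request:
play_rows --targets '[[[0.02, 0, 0, 0.001, 0, 0, 0], [0.02, 0, 0, 0, 0, 0, 0], [0.02, 0, 0, 0, 0, 0, 0]]]'

```text
time: 11.7
tool_pos: [477.7, -232.1, 257.5]
tool_rot: [2.175, 2.266, 0.0]
ft_force: [-1.0, 1.4, 5.3]
grip_width: 30.8
finger_force: 44.1
```

Request:
play_rows --targets '[[[0.05, 0, 0, 0, 0, 0, 0], [0.05, 0, 0, 0, 0, 0, 0], [0.05, 0, 0, 0, 0, 0, 0], [0.05, 0, 0, 0, 0, 0, 0], [0.05, 0, 0, -0.02, 0, 0, 0], [0.05, 0, 0, -0.03, 0, 0, 0], [0.05, 0, 0, -0.03, 0, 0, 0], [0.05, 0, 0, 0, 0, 0, 0]]]'

```text
time: 12.37
tool_pos: [479.6, -233.2, 342.3]
tool_rot: [2.168, 2.259, 0.004]
ft_force: [0.7, -0.6, 1.3]
grip_width: 49.9
finger_force: 0.0
```

```bash
python3 - <<'E'
from h import *
st=env.read_state();im=env.read_camera('wrist');cv2.imwrite('pics/w5.png',im[:,:,::-1])
go(497,255.5,100,np.pi+.27)
E
```

```text
n 15 shift [0.0228 0.0297 0.0045] turn [ 1.0e-04  6.0e-04 -1.2e-01] d [ 18.  488.4 -67.2]
```

View pics/w5.png

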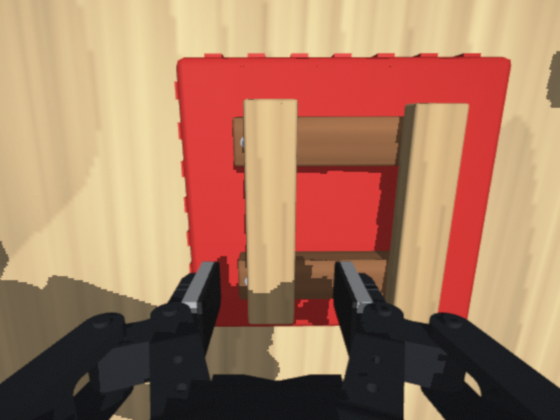

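Both first-layer slats lie square across the fixed pair. Slat 2's corners are (244,99), (297,99), (294,323), (248,323), and slat 1's far end is at (408–467,104). I compute the offsets while moving on.

```bash
python3 - <<'E'
from h import *
np.set_printoptions(suppress=True,precision=2)
st=env.read_state();c=cam('wrist',st)
ty=R.from_rotvec(st['tool_rot']).as_matrix()[:,1]
f=lambda uv,z:(lambda P:np.c_[(P[:,:2]-C)@EX,(P[:,:2]-C)@EY])(toplane(c,uv,z)-1.9*ty)
print('s2',f([[244,99],[297,99],[294,323],[248,323]],100))
print('s1 end',f([[408,103],[467,104]],100))
print('fix',f([[233,117],[235,165],[239,258],[240,299]],80))
E
```

```text
s2 [[-67.01  76.46]
 [-36.67  76.47]
 [-36.28 -70.27]
 [-68.03 -70.18]]
s1 end [[27.27 74.33]
 [61.41 73.8 ]]
fix [[-75.96  66.44]
 [-75.69  35.96]
 [-75.02 -30.3 ]
 [-75.25 -63.03]]
```

Request:
play_rows --targets '[[[0.054, 0.0228, 0.0297, 0.0045, 0, 0, -0.12], [0.054, 0.0228, 0.0297, 0.0045, 0, 0, -0.12], [0.054, 0.0228, 0.0297, 0.0045, 0, 0, -0.12], [0.054, 0.0228, 0.0297, 0.0045, 0, 0, -0.12], [0.054, 0.0228, 0.0297, 0.0045, 0, 0, -0.12], [0.054, 0.0228, 0.0297, 0.0045, 0, 0, -0.12], [0.054, 0.0228, 0.0297, 0.0045, 0, 0, -0.12], [0.054, 0.0228, 0.0297, 0.0045, 0, 0, -0.12], [0.054, 0.0228, 0.0297, 0.0045, 0, 0, -0.12], [0.054, 0.0228, 0.0297, 0.0045, 0, 0, -0.12], [0.054, 0.0228, 0.0297, 0.0045, 0, 0, -0.12], [0.054, 0.0228, 0.0297, 0.0045, 0, 0, -0.12]]]'

```text
time: 13.42
tool_pos: [565.3, 172.0, 281.4]
tool_rot: [-0.132, -3.138, 0.0]
ft_force: [-0.0, -0.1, -0.5]
grip_width: 53.9
finger_force: 0.0
```

Request:
play_rows --targets '[[[0.054, 0.0228, 0.0297, 0.0045, 0, 0, -0.12], [0.054, 0.0228, 0.0297, 0.0045, 0, 0, -0.12], [0.054, 0.0228, 0.0297, 0.0045, 0, 0, -0.12], [0.054, 0, 0, 0, 0, 0, 0], [0.054, 0, 0, 0, 0, 0, 0], [0.054, 0, 0, 0, 0, 0, 0]]]'

```text
time: 13.92
tool_pos: [494.8, 256.7, 268.8]
tool_rot: [0.423, -3.112, 0.001]
ft_force: [-0.1, -0.3, -0.6]
grip_width: 53.9
finger_force: 0.0
```

```bash
python3 - <<'E'
from h import *
lookslats()
go(497,255.5,13.5,np.pi+.27,n=4)
E
```

```text
slat [497.5 256.2] [  0.271 148.549  31.689]
n 4 shift [-0.0003 -0.0003  0.0207] turn [-0.0001  0.0001 -0.0002] d [  1.5  -0.8 -82.7]
```

Request:
play_rows --targets '[[[0.054, -0.0004, -0.0002, 0.0205, 0, 0, 0], [0.054, -0.0004, -0.0002, 0.0205, 0, 0, 0], [0.054, -0.0004, -0.0002, 0.0205, 0, 0, 0], [0.054, -0.0004, -0.0002, 0.0205, 0, 0, 0], [0.054, 0, 0, 0, 0, 0, 0], [0.02, 0, 0, 0, 0, 0, 0], [0.02, 0, 0, 0, 0, 0, 0], [0.02, 0, 0, 0, 0, 0, 0], [0.02, 0, 0, 0, 0, 0, 0], [0.02, 0, 0, 0, 0, 0, 0], [0.02, 0, 0, 0, 0, 0, 0]]]' --grip_force 40

```text
time: 14.88
tool_pos: [496.8, 256.5, 188.3]
tool_rot: [-0.423, 3.112, 0.001]
ft_force: [0.0, -0.1, 0.6]
grip_width: 31.2
finger_force: 40.6
```

Request:
play_rows --targets '[[[0.02, 0, 0, -0.02, 0, 0, 0], [0.02, 0, 0, -0.035, 0, 0, 0], [0.02, 0, 0, -0.035, 0, 0, 0], [0.02, 0, 0, -0.035, 0, 0, 0], [0.02, 0, 0, 0, 0, 0, 0], [0.02, 0, 0, 0, 0, 0, 0]]]'

```text
time: 15.38
tool_pos: [497.3, 256.8, 315.4]
tool_rot: [-0.423, 3.107, 0.003]
ft_force: [-0.2, -0.5, -0.3]
grip_width: 31.0
finger_force: 40.7
```

```bash
python3 - <<'E'
from h import *
heldend()
go(*(C+EY*-49.2),150,np.pi+CY)
E
```

```text
far end row 100 slat centre tool x -1.277826888839087
n 15 shift [ 0.0036 -0.0355 -0.0006] turn [0.     0.0001 0.0154] d [  33.  -533.1    9.5]
```

Request:
play_rows --targets '[[[0.02, 0.0036, -0.0355, -0.0006, 0, 0, 0.0154], [0.02, 0.0036, -0.0355, -0.0006, 0, 0, 0.0154], [0.02, 0.0036, -0.0355, -0.0006, 0, 0, 0.0154], [0.02, 0.0036, -0.0355, -0.0006, 0, 0, 0.0154], [0.02, 0.0036, -0.0355, -0.0006, 0, 0, 0.0154], [0.02, 0.0036, -0.0355, -0.0006, 0, 0, 0.0154], [0.02, 0.0036, -0.0355, -0.0006, 0, 0, 0.0154], [0.02, 0.0036, -0.0355, -0.0006, 0, 0, 0.0154], [0.02, 0.0036, -0.0355, -0.0006, 0, 0, 0.0154], [0.02, 0.0036, -0.0355, -0.0006, 0, 0, 0.0154], [0.02, 0.0036, -0.0355, -0.0006, 0, 0, 0.0154], [0.02, 0.0036, -0.0355, -0.0006, 0, 0, 0.0154]]]'

```text
time: 16.43
tool_pos: [531.6, -171.1, 317.5]
tool_rot: [0.133, -3.135, -0.003]
ft_force: [0.7, -0.3, -0.7]
grip_width: 31.3
finger_force: 40.7
```

Request:
play_rows --targets '[[[0.02, 0.0036, -0.0355, -0.0006, 0, 0, 0.0154], [0.02, 0.0036, -0.0355, -0.0006, 0, 0, 0.0154], [0.02, 0.0036, -0.0355, -0.0006, 0, 0, 0.0154], [0.02, 0, 0, 0, 0, 0, 0], [0.02, 0, 0, 0, 0, 0, 0], [0.02, 0, 0, 0, 0, 0, 0]]]'

```text
time: 16.93
tool_pos: [528.5, -276.2, 319.5]
tool_rot: [0.06, -3.137, -0.005]
ft_force: [-0.3, -1.0, -1.0]
grip_width: 31.2
finger_force: 40.7
```

```bash
python3 - <<'E'
from h import *
go(*(C+EY*-49.2),106,np.pi+CY,n=4)
E
```

```text
n 4 shift [-0.0003 -0.0001  0.0101] turn [ 0.0008 -0.0009 -0.0004] d [  1.   -0.5 -40.5]
```

Request:
play_rows --targets '[[[0.02, -0.0003, 0, 0.0101, 0.0008, -0.0008, 0], [0.02, -0.0003, 0, 0.0101, 0.0008, -0.0008, 0], [0.02, -0.0003, 0, 0.0101, 0.0008, -0.0008, 0], [0.02, -0.0003, 0, 0.0101, 0.0008, -0.0008, 0], [0.02, 0, 0, 0, 0, 0, 0], [0.02, 0, 0, 0, 0, 0, 0], [0.02, 0, 0, 0, 0, 0, 0]]]'

```text
time: 17.52
tool_pos: [530.7, -276.4, 280.9]
tool_rot: [-0.062, 3.138, -0.005]
ft_force: [-0.8, 0.5, -0.1]
grip_width: 30.9
finger_force: 41.2
```

Request:
play_rows --targets '[[[0.02, 0, 0, 0.001, 0, 0, 0], [0.02, 0, 0, 0, 0, 0, 0], [0.02, 0, 0, 0, 0, 0, 0]]]'

```text
time: 17.77
tool_pos: [530.6, -276.8, 280.4]
tool_rot: [-0.061, 3.137, -0.005]
ft_force: [0.2, 0.5, 0.0]
grip_width: 31.0
finger_force: 41.2
```

```bash
python3 - <<'E'
from h import *
go(*(C+EY*-49.2),104.5,np.pi+CY,n=1)
E
```

```text
n 1 shift [0.0011 0.0002 0.0029] turn [-0.0035  0.0036 -0.0009] d [-1.1  0.1 -2.9]
```

Request:
play_rows --targets '[[[0.02, 0.0008, 0, 0.001, -0.002, 0.002, 0], [0.02, 0, 0, 0.001, 0, 0, 0], [0.02, 0, 0, 0, 0, 0, 0], [0.02, 0, 0, 0, 0, 0, 0]]]'

```text
time: 18.1
tool_pos: [529.7, -276.8, 278.1]
tool_rot: [-0.061, 3.14, -0.002]
ft_force: [-0.2, -0.5, -0.1]
grip_width: 30.9
finger_force: 41.2
```

Request:
play_rows --targets '[[[0.02, 0, 0, 0.001, 0, 0, 0], [0.02, 0, 0, 0, 0, 0, 0], [0.02, 0, 0, 0, 0, 0, 0]]]'

```text
time: 18.35
tool_pos: [529.8, -276.8, 277.9]
tool_rot: [-0.061, 3.139, -0.002]
ft_force: [-1.2, 0.8, 5.0]
grip_width: 30.7
finger_force: 41.9
```

Request:
play_rows --targets '[[[0.05, 0, 0, 0, 0, 0, 0], [0.05, 0, 0, 0, 0, 0, 0], [0.05, 0, 0, 0, 0, 0, 0], [0.05, 0, 0, 0, 0, 0, 0], [0.05, 0, 0, -0.02, 0, 0, 0], [0.05, 0, 0, -0.03, 0, 0, 0], [0.05, 0, 0, 0, 0, 0, 0]]]'

```text
time: 18.93
tool_pos: [531.4, -277.7, 331.8]
tool_rot: [-0.061, 3.132, -0.009]
ft_force: [0.9, -1.0, 1.2]
grip_width: 49.9
finger_force: 0.0
```

```bash
python3 - <<'E'
from h import *
st=env.read_state();im=env.read_camera('wrist');cv2.imwrite('pics/w6.png',im[:,:,::-1])
go(487,345.5,100,np.pi+.21,n=18)
E
```

```text
n 18 shift [-0.0017  0.0347  0.0031] turn [-0.0003  0.0004 -0.0095] d [-44.  622.9 -57.1]
```

View pics/w6.png

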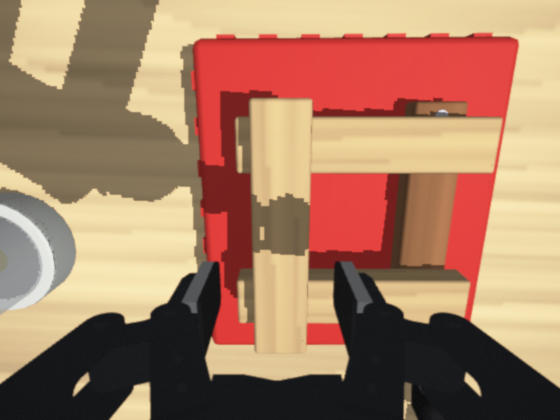

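Slat 3 is laid (rows 99–352, columns 251–312), square on the layer-1 pair. On to slat 4.

Request:
play_rows --targets '[[[0.054, -0.0017, 0.0347, 0.0031, 0, 0, -0.0095], [0.054, -0.0017, 0.0347, 0.0031, 0, 0, -0.0095], [0.054, -0.0017, 0.0347, 0.0031, 0, 0, -0.0095], [0.054, -0.0017, 0.0347, 0.0031, 0, 0, -0.0095], [0.054, -0.0017, 0.0347, 0.0031, 0, 0, -0.0095], [0.054, -0.0017, 0.0347, 0.0031, 0, 0, -0.0095], [0.054, -0.0017, 0.0347, 0.0031, 0, 0, -0.0095], [0.054, -0.0017, 0.0347, 0.0031, 0, 0, -0.0095], [0.054, -0.0017, 0.0347, 0.0031, 0, 0, -0.0095], [0.054, -0.0017, 0.0347, 0.0031, 0, 0, -0.0095], [0.054, -0.0017, 0.0347, 0.0031, 0, 0, -0.0095], [0.054, -0.0017, 0.0347, 0.0031, 0, 0, -0.0095]]]'

```text
time: 19.98
tool_pos: [511.4, 141.2, 288.5]
tool_rot: [0.241, -3.132, 0.002]
ft_force: [0.7, -0.5, -1.1]
grip_width: 53.7
finger_force: 0.0
```

Request:
play_rows --targets '[[[0.054, -0.0017, 0.0347, 0.0031, 0, 0, -0.0095], [0.054, -0.0017, 0.0347, 0.0031, 0, 0, -0.0095], [0.054, -0.0017, 0.0347, 0.0031, 0, 0, -0.0095], [0.054, -0.0017, 0.0347, 0.0031, 0, 0, -0.0095], [0.054, -0.0017, 0.0347, 0.0031, 0, 0, -0.0095], [0.054, -0.0017, 0.0347, 0.0031, 0, 0, -0.0095], [0.054, 0, 0, 0, 0, 0, 0], [0.054, 0, 0, 0, 0, 0, 0], [0.054, 0, 0, 0, 0, 0, 0]]]'

```text
time: 20.73
tool_pos: [484.9, 346.0, 269.6]
tool_rot: [0.331, -3.123, 0.004]
ft_force: [-0.5, 0.4, 0.0]
grip_width: 54.1
finger_force: 0.0
```

```bash
python3 - <<'E'
from h import *
np.set_printoptions(suppress=True,precision=2)
st=env.read_state();im=cv2.imread('pics/w6.png')
lookslats()
go(487,345.5,13.5,np.pi+.21,n=4)
E
```

```text
slat [487.1 346.4] [  0.21 148.3   31.57]
n 4 shift [-0.   -0.    0.02] turn [-0. -0.  0.] d [  1.8   0.1 -83.3]
```

Request:
play_rows --targets '[[[0.054, -0.0004, 0, 0.0206, 0, 0, 0], [0.054, -0.0004, 0, 0.0206, 0, 0, 0], [0.054, -0.0004, 0, 0.0206, 0, 0, 0], [0.054, -0.0004, 0, 0.0206, 0, 0, 0], [0.054, 0, 0, 0, 0, 0, 0], [0.02, 0, 0, 0, 0, 0, 0], [0.02, 0, 0, 0, 0, 0, 0], [0.02, 0, 0, 0, 0, 0, 0], [0.02, 0, 0, 0, 0, 0, 0], [0.02, 0, 0, 0, 0, 0, 0], [0.02, 0, 0, 0, 0, 0, 0]]]' --grip_force 40

```text
time: 21.7
tool_pos: [487.4, 346.7, 189.1]
tool_rot: [-0.33, 3.122, -0.001]
ft_force: [0.4, -0.9, 2.3]
grip_width: 31.0
finger_force: 41.6
```

Request:
play_rows --targets '[[[0.02, 0, 0, -0.02, 0, 0, 0], [0.02, 0, 0, -0.035, 0, 0, 0], [0.02, 0, 0, -0.035, 0, 0, 0], [0.02, 0, 0, -0.035, 0, 0, 0], [0.02, 0, 0, 0, 0, 0, 0], [0.02, 0, 0, 0, 0, 0, 0]]]'

```text
time: 22.2
tool_pos: [487.7, 347.3, 316.2]
tool_rot: [-0.329, 3.117, 0.002]
ft_force: [0.5, -0.2, -1.3]
grip_width: 31.2
finger_force: 41.2
```

```bash
python3 - <<'E'
from h import *
heldend()
go(*(C+EY*50.5+EX*.5),150,np.pi+CY)
E
```

```text
far end row 100 slat centre tool x -1.2009590338303866
n 14 shift [ 0.0021 -0.0375 -0.0006] turn [-0.      0.0002  0.0122] d [  39.1 -523.7    8.9]
```

Request:
play_rows --targets '[[[0.02, 0.0021, -0.0375, -0.0006, 0, 0, 0.0122], [0.02, 0.0021, -0.0375, -0.0006, 0, 0, 0.0122], [0.02, 0.0021, -0.0375, -0.0006, 0, 0, 0.0122], [0.02, 0.0021, -0.0375, -0.0006, 0, 0, 0.0122], [0.02, 0.0021, -0.0375, -0.0006, 0, 0, 0.0122], [0.02, 0.0021, -0.0375, -0.0006, 0, 0, 0.0122], [0.02, 0.0021, -0.0375, -0.0006, 0, 0, 0.0122], [0.02, 0.0021, -0.0375, -0.0006, 0, 0, 0.0122], [0.02, 0.0021, -0.0375, -0.0006, 0, 0, 0.0122], [0.02, 0.0021, -0.0375, -0.0006, 0, 0, 0.0122], [0.02, 0.0021, -0.0375, -0.0006, 0, 0, 0.0122], [0.02, 0.0021, -0.0375, -0.0006, 0, 0, 0.0122]]]'

```text
time: 23.25
tool_pos: [525.1, -103.5, 318.8]
tool_rot: [0.099, -3.137, -0.0]
ft_force: [0.6, -0.5, -1.0]
grip_width: 31.3
finger_force: 41.2
```

Request:
play_rows --targets '[[[0.02, 0.0021, -0.0375, -0.0006, 0, 0, 0.0122], [0.02, 0.0021, -0.0375, -0.0006, 0, 0, 0.0122], [0.02, 0, 0, 0, 0, 0, 0], [0.02, 0, 0, 0, 0, 0, 0], [0.02, 0, 0, 0, 0, 0, 0]]]'

```text
time: 23.67
tool_pos: [525.4, -176.7, 320.4]
tool_rot: [0.06, -3.139, -0.002]
ft_force: [-0.2, 0.9, 0.2]
grip_width: 30.9
finger_force: 41.2
```

```bash
python3 - <<'E'
from h import *
go(*(C+EY*50.5+EX*.5),106,np.pi+CY,n=4)
E
```

```text
n 4 shift [-0.0001 -0.0001  0.0103] turn [ 0.0003 -0.0006 -0.0004] d [  0.5  -0.3 -41.4]
```

Request:
play_rows --targets '[[[0.02, 0, 0, 0.0105, 0, 0, 0], [0.02, 0, 0, 0.0105, 0, 0, 0], [0.02, 0, 0, 0.0105, 0, 0, 0], [0.02, 0, 0, 0.0105, 0, 0, 0], [0.02, 0, 0, 0, 0, 0, 0], [0.02, 0, 0, 0, 0, 0, 0], [0.02, 0, 0, 0, 0, 0, 0]]]'

```text
time: 24.25
tool_pos: [526.2, -176.5, 279.3]
tool_rot: [0.063, -3.141, 0.001]
ft_force: [0.4, 0.1, -0.8]
grip_width: 30.9
finger_force: 42.9
```

```bash
python3 - <<'E'
from h import *
go(*(C+EY*50.5+EX*.5),104.7,np.pi+CY,n=1)
E
```

```text
n 1 shift [ 0.0003 -0.0005  0.0016] turn [-0.0007 -0.      0.0003] d [-0.3 -0.5 -1.6]
```

Request:
play_rows --targets '[[[0.02, 0, 0, 0.001, 0, 0, 0], [0.02, 0, 0, 0.0005, 0, 0, 0], [0.02, 0, 0, 0, 0, 0, 0], [0.02, 0, 0, 0, 0, 0, 0]]]'

```text
time: 24.58
tool_pos: [526.4, -177.1, 278.7]
tool_rot: [-0.062, 3.14, -0.002]
ft_force: [-0.2, 0.4, -0.5]
grip_width: 30.9
finger_force: 42.9
```

Request:
play_rows --targets '[[[0.02, 0, 0, 0.001, 0, 0, 0], [0.02, 0, 0, 0, 0, 0, 0], [0.02, 0, 0, 0, 0, 0, 0]]]'

```text
time: 24.83
tool_pos: [526.4, -177.2, 277.9]
tool_rot: [-0.062, 3.139, -0.002]
ft_force: [-0.5, -0.7, 0.5]
grip_width: 30.9
finger_force: 43.0
```

Request:
play_rows --targets '[[[0.02, 0, 0, 0.0005, 0, 0, 0], [0.02, 0, 0, 0, 0, 0, 0], [0.05, 0, 0, 0, 0, 0, 0], [0.05, 0, 0, 0, 0, 0, 0], [0.05, 0, 0, 0, 0, 0, 0], [0.05, 0, 0, 0, 0, 0, 0], [0.05, 0, 0, -0.02, 0, 0, 0], [0.05, 0, 0, -0.035, 0, 0, 0], [0.05, 0, 0, -0.035, 0, 0, 0]]]'

```text
time: 25.58
tool_pos: [525.6, -176.8, 366.6]
tool_rot: [0.062, -3.138, -0.001]
ft_force: [0.5, -0.9, -0.3]
grip_width: 50.0
finger_force: 0.0
```

Request:
play_rows --targets '[[[0.05, 0.02, -0.02, -0.025, 0, 0, 0], [0.05, 0.02, -0.02, -0.025, 0, 0, 0], [0.05, 0, -0.01, -0.02, 0, 0, 0], [0.05, 0, 0, 0, 0, 0, 0], [0.05, 0, 0, 0, 0, 0, 0]]]'

```text
time: 26.0
tool_pos: [488.3, -229.0, 438.3]
tool_rot: [-0.06, 3.137, -0.004]
ft_force: [0.2, 0.0, -0.6]
grip_width: 49.7
finger_force: 0.0
```

```bash
python3 - <<'E'
from h import *
st=env.read_state();im=env.read_camera('wrist');cv2.imwrite('pics/w7.png',im[:,:,::-1]);print(st['tool_pos'],st['tool_rot'])
E
```

```text
[ 488.27755476 -229.01760172  438.335189  ] [-0.05953396  3.13678577 -0.00399701]
```

View pics/w7.png

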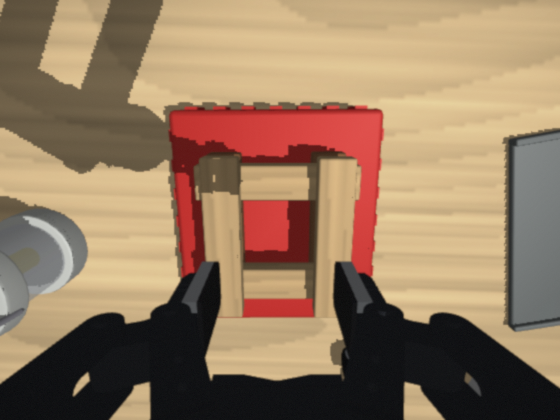

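The stack has both layers complete, and the top slats span columns 201–242 and 316–357 at row 156. I verify the spacing numerically.

```bash
python3 - <<'E'
from h import *
np.set_printoptions(suppress=True,precision=2)
st=env.read_state();c=cam('wrist',st)
ty=R.from_rotvec(st['tool_rot']).as_matrix()[:,1]
f=lambda uv,z:(lambda P:np.c_[(P[:,:2]-C)@EX,(P[:,:2]-C)@EY])(toplane(c,uv,z)-1.9*ty)
print(f([[201,156],[237,156],[319,156],[357,156],[205,240],[240,240],[317,240],[353,240]],120))
print('layer1 ends',f([[194,165],[361,165],[194,200],[360,200]],100))
# precise edges from the picture along one row
im=cv2.imread('pics/w7.png');g=cv2.GaussianBlur(cv2.cvtColor(im,cv2.COLOR_BGR2HSV)[:,:,1],(3,3),0)
for v in(220,235):print(v,g[v,195:250:2],g[v,308:362:2])
# top view check
t=env.read_camera('top');cv2.imwrite('pics/top1.png',t[:,:,::-1])
E
```

```text
[[-77.04 -61.51]
 [-76.99 -32.06]
 [-76.86  35.03]
 [-76.8   66.13]
 [ -4.08 -62.52]
 [ -4.02 -31.86]
 [ -3.88  35.61]
 [ -3.82  67.16]]
layer1 ends [[-67.   -72.48]
 [-66.72  74.75]
 [-35.32 -74.61]
 [-35.02  75.92]]
220 [193 196 195 179 113  99  99  99  99  99  99  99  99  99 100  99  99  98
  98  98  98  99 100 116 159 183 183 184] [186 151 136 122 101  99  99  98  99  99  99  99  99  99  99 100  99  99
  99  98  98  99 108 158 178 179 178]
235 [196 196 195 193 143 100  99  99  99  99  99  99  99  99  99 100  99  99
  99  99  99  99 100 108 149 181 184 184] [183 142 136 116  99  99  99 100  99  99  99  99  99  99  99  99  99  99
  99  99 100 101 129 175 181 181 180]
```

```bash
python3 - <<'E'
from station import env
print(env.job_done())
E
```

```text
the job is handed in; nothing more can be done
None
```

I laid all four slats in two crosswise layers on the fixed pair, measured within about 2 mm of centre and about 100 mm apart, and handed the job in after about 26 s; I did not go near the lantern, tumbler, tin or torch.

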